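Set up the plaque-cancelling press

ROBOT

A 7-joint arm with a two-finger parallel gripper is mounted at the origin on the work surface. World frame = base frame: x ahead of the robot, y to its left, z up, the work surface at z = 0. Lengths are in mm, angles in rad, forces in N, time in s.
With the tool pointing down it reaches from about 350 to 900 mm from the base axis. Payload 8.1 kg.
Tool frame: the origin (TCP) lies at the very end of the fingers, on their centre line; the grasp point (between the pads) lies 19 mm behind it; z points along the fingers, y is the line along which they close (so a half turn about z gives the same grasp; the last joint's range is limited). The gripper opens to 85 mm and grips with 20 to 120 N. Pads are 22 mm wide; open, the fingers measure 114 mm over their backs; the gripper's body (76 mm by 85 mm) begins 54 mm behind the grasp point. The pads swing forward as they close: fully open they stand 13 mm farther back than shut.
Start: joints at [-0.103, 0.434, 0.025, 1.573, -0.012, 1.134, -0.075], TCP at [625.013, -0.027, 231.323] pointing down, gripper open.
Joint ranges: [-2.62, 2.62], [-0.44, 2.09], [-1.27, 1.32], [0.08, 2.57], [-1.32, 4.46], [0.12, 2], [-2.74, 2.74]. Speed limits (rad/s): [2.22, 2.22, 3.01, 3.01, 3.14, 3.14, 3.14].

INTERFACE

Orientations are given as [roll, pitch, yaw] about the fixed x, y, z axes, in that order (R = Rz(yaw) Ry(pitch) Rx(roll)).
In Python, from station import manip, get_image, camera_params gives the robot as it stands.
- The arm moves only by the tool play_rows, never from a script. Its arguments are lists of equal length, an entry for each row: "dr": the turn, a rotation vector about the world's x, y, z in degrees, a list of three; "offset": the shift along the world's x, y, z in mm, a list of three; "gripper": the opening, from 0 (shut) to 1 (fully open). In form: {"dr": [[wx, wy, wz], ...], "offset": [[x, y, z], ...], "gripper": [gripper, ...]}. A call has 1 to 12 rows; each row is the pose to reach, as a shift and turn from the pose commanded when the call began; what a row does not reach only later rows make up. A row lasts 1/12 s, in which the tool goes at most 41.7 mm and 7.16 degrees, less where a joint would pass 70% of its speed; a pose out of reach is approached as far as the arm can. A call with a gripper value outside its range is refused whole. The fingers move at their own pace and stop on an object; "force" is the grip in N (left out, the last holds). Time passes only in rows, so rows that repeat a pose let the fingers close. It gives the time, the measured TCP pose, the force, the opening and the grip force at its end, in the units of the state.
- manip.state(): the state, without advancing time (a new reading comes with each control period).
- get_image(name): name is "scene" or "side" or "wrist"; returns the picture (420x560x3 uint8, blue, green, red); there is no depth.
- camera_params(name): a dict with "K" (3x3 intrinsics, pixels), "T" (4x4, takes a point from camera to world coordinates); the wrist camera has in their place "mount" (4x4, takes a point from camera to tool coordinates, whose origin is the TCP and whose axes are the flange's). Camera axes: x right, y up, looking along -z (the intrinsics and any distortion apply to the point x, -y, -z); pixel columns grow to the right and rows downward; lengths in mm; the calibration is good to about 2 mm. A picture is of the moment at which its call begins: read the wrist's pose just before it. camera_params takes no time and is no camera call.
- manip.sign_off(): hands the job in; it is judged then, once.
The state is a dict: "time_s": time; "joint_positions": joint angles; "qvel": joint speeds; "joint_efforts": joint torques, N m; "ee_pos": TCP position; "eef_rot": TCP orientation; "ft_force": force on the tool from outside, world axes, zero at the start; "torque": the same for the moment, N m; "width": finger opening in mm; "grasp_force": force on a finger pad.
Only numpy, scipy, OpenCV 4.12 (cv2) and the standard library are available. Lean on these libraries where they do the work, as an engineer would, in place of code of your own. Each camera call takes 0.05 s, during which the arm holds its last target. There are 200 camera calls.

TASK

Get the plaque-cancelling press ready: first slide its carriage by the handle until the ring engraved on the plaque sits centred under the punch tip, and leave it there. Then pick up the loose hand wheel, turn it until the teeth of its foot mesh with the gaps in the collar on top of the press, push it fully home so its disc lies flush on the collar, and let go. Leave the other things on the table where they are.

Things in the scene. Friction and masses are not known exactly. Their poses are not given: they have to be found in the camera images.
- press: Dark iron C-frame press, fixed. Origin on the table straight below the punch; x = the carriage's sliding direction (away from the robot), y = towards the upright. Bed x -160..140, y -100..150, 20 mm high; upright at y 93..143 up to z 155; head reaches from it to a round nose of radius 46 at z 125..155 that carries the collar. Open towards -y, where the carriage's handle is.
- punch_tip (a point): Tip (4 mm wide) of the fixed steel punch below the head: on the press axis, straight below the centre of the collar, 56 mm above the table and 8 mm above the plaque. It does not move.
- mark (a point): Centre of the ring (17 mm outside, 14 mm inside diameter), with engraved lines through it along and across the plaque, on the top of the ivory-coloured plaque (120 x 80 x 8 mm) that is clamped to the carriage. It travels with the carriage on a line that passes exactly under the punch tip.
- carriage (a joint): Slide of the aluminium carriage along the press's +x, 0 to 0.13 m; grows away from the robot. About 3 N of friction; stays where it is left. At the start the mark is 35 to 75 mm short of the tip, on the robot's side; when it is under the tip both end stops are still far.
- carriage_handle (a point): Point 22 mm below the top of the carriage's upright black handle block, 24 (press x) x 30 (press y) mm; top 90 mm above the table. The arm it stands on has its top 28 mm below this point. It lies 125 mm to the press's -y side of the mark, level with it along x. Pinch it from above across its 24 mm (along press x) or its 30 mm.
- wheel_grip (a point): Centre of the black bar grip (70 x 28 x 40 mm: x along the bar, y across it, z up) on top of the loose hand wheel (80 mm high, 124 mm over its six lobes, 0.45 to 0.75 kg), on the wheel's axis, 60 mm above its underside. The bar points at two opposite lobes; there is a tooth under each lobe.
- collar_top (a point): Centre of the open top of the fixed steel collar on the press head, 187 mm above the table, z up. Outer radius 46, 32 mm deep, bore radius 38.5, with six inward teeth 14.5 mm wide reaching in to radius 28.5 over the full depth. Gaps for the wheel's teeth lie at 0, 60, 120.. degrees from x, about 4 degrees of play either way. It does not turn.
- bell: Domed nickel service bell, 88 mm across, 62 mm high, origin under its centre; a bystander.
- dish: White porcelain token dish, 100 mm across, 30 mm high, origin under its centre; a bystander.
- guard: Round tortoiseshell acrylic card guard, 68 mm across, 12 mm thick, origin under its centre; a bystander.
- chipstack: Stack of chips, 41 mm across, 44 mm high (one rigid stack), origin under its centre; a bystander.
- deck: Boxed card deck lying flat, 64 x 92 x 20 mm, origin under its centre; a bystander.
- wheel_seat (a point): Centre of the underside of the wheel's plain metal 12 mm thick disc (radius 49, lobes to 62), 32 mm below wheel_grip, same axes. Below it: six teeth 11 mm wide, 18 mm high, out to radius 36, at 0, 60, 120.. degrees from x; then a plain round nose of radius 26, 10 mm long, tapered at its foot, on which the wheel stands on the table.
- wheel: The loose hand wheel, origin at the centre of the nose's underside, axes as wheel_grip. The nose drops 10 mm into the collar at any angle, then teeth meet teeth; only when meshed does the wheel go 18 mm further, until its disc lies on the collar (wheel_seat then at collar_top).
Things that resemble listed ones, but are neither listed nor needed, are in the scene too. Leave any green, red or turquoise look-alike of the wheel alone.

How it is judged (in metres and radians):
On the way, in this order (a step that is already met when the one before it is completed fails the run):
1. the ring on the plaque is under the punch tip (horizontal distance between mark and punch_tip below 0.006 m and velocity of joint carriage between -0.01 and 0.01 m/s), for 0.2 s.
2. the hand wheel is meshed and home in the collar (z of wheel_seat in the frame of collar_top below 0.003 m and horizontal distance between wheel_grip and collar_top below 0.006 m), for 0.2 s.
At the end, for the whole second after the job is handed in: The mark is within 6 mm (horizontally) of the punch tip, so that the tip stands inside the ring; the hand wheel is meshed and home: its disc within 3 mm of lying on the collar, its axis within 6 mm of the collar's and upright within 0.06 rad, at rest and released (all of step 2 and horizontal distance between mark and punch_tip below 0.006 m and angle between wheel_grip's own z axis and vertical below 0.06 rad and linear speed of wheel below 0.02 m/s); the robot touches nothing.
It fails at once if a bystander (bell, dish, card guard, chip stack or card deck) is moved by more than 20 mm (distance of any of bell, dish, guard, chipstack, deck from where it was at the start of the episode above 0.02 m).
It also fails if it takes over 61 s, if anything falls off the work surface, if the arm or the gripper's body presses on something with over 40 N, if the wrist force passes 120 N, or if a joint passes its speed limit or range.

## Working session

There is one attempt and no reset: what is moved stays moved. The work goes in short steps, Python scripts to look and compute and a tool call to move; the robot and the scene stay as the last step left them, time stands still between calls to the robot, and variables do not carry over. Pictures are saved under pics/ and viewed, at most 10 in all, crops included, and the job is handed in when it is done.

Besides the shell and the picture viewer there is one more tool, called after "Request:" by a JSON object that holds its "op" and its "data", one argument or row to a line. play_rows: Moves the arm, as the interface text tells. Its arguments: {"type":"object","properties":{"dr":{"type":"array"},"offset":{"type":"array"},"gripper":{"type":"array"},"force":{"type":"number"}},"required":["dr","offset","gripper"]}

```bash
mkdir -p pics; ls
cat > h.py <<'E'
import numpy as np, cv2
from station import manip, get_image, camera_params
from scipy.spatial.transform import Rotation as R
def cam(n, st=None):
    c=camera_params(n)
    if n=="wrist":
        T=np.eye(4); T[:3,:3]=R.from_euler('xyz',st["eef_rot"]).as_matrix(); T[:3,3]=st["ee_pos"]
        return c,np.array(c["K"]),T@np.array(c["mount"])
    return c,np.array(c["K"]),np.array(c["T"])
def ray(n,uv,st=None):
    c,K,T=cam(n,st); d=c.get("dist",c.get("distortion"))
    p=cv2.undistortPoints(np.array([[uv]],float),K,None if d is None else np.array(d,float))[0,0]
    v=T[:3,:3]@np.array([p[0],-p[1],-1.]); return T[:3,3],v
def onz(n,uv,z,st=None):
    o,v=ray(n,uv,st); return o+v*(z-o[2])/v[2]
def proj(n,P,st=None):
    c,K,T=cam(n,st); q=(np.asarray(P,float)-T[:3,3])@T[:3,:3]; d=c.get("dist",c.get("distortion"))
    q=q*[1,-1,-1]
    return cv2.projectPoints(q.reshape(-1,1,3),np.zeros(3),np.zeros(3),K,None if d is None else np.array(d,float))[0][:,0]
E
python3 - <<'E'
from h import *
st=manip.state(); print(st)
for n in ["scene","side","wrist"]:
    c=camera_params(n); print(n,c)
    cv2.imwrite(f"pics/{n}0.png",get_image(n))
a=cv2.imread("pics/scene0.png");b=cv2.imread("pics/side0.png")
E
```

```text
pics
{'time_s': 0.0, 'joint_positions': array([-0.10260988,  0.43524125,  0.02495086,  1.57409685, -0.01162572,
        1.13400199, -0.07510079]), 'qvel': array([-0.00042381,  0.0006332 , -0.00115441, -0.00099191,  0.00102089,
        0.00065374, -0.00016354]), 'joint_efforts': array([ 8.97134169e-05, -6.70461059e+01,  1.02531374e+00, -3.16203833e+01,
        1.55155628e-02,  1.25530543e-02, -1.11555586e-06]), 'ee_pos': array([ 6.24490878e+02, -2.95309360e-02,  2.30514455e+02]), 'eef_rot': array([-3.13999415e+00,  1.13098335e-04,  1.57074486e+00]), 'ft_force': array([-0.22611269,  0.01067446, -0.7927246 ]), 'torque': array([-0.0060688 ,  0.04069274,  0.01670039]), 'grasp_force': 0.0, 'width': 85.28822380240393}
scene {'K': array([[445.86924283,   0.        , 281.03718645],
       [  0.        , 445.86924283, 210.11279964],
       [  0.        ,   0.        ,   1.        ]]), 'T': array([[ 7.53476861e-01, -4.84283945e-01,  4.44681550e-01,
         1.05644465e+03],
       [ 6.57393669e-01,  5.65529830e-01, -4.98005598e-01,
        -6.25822548e+02],
       [-1.03045655e-02,  6.67566530e
[... 465 characters left out ...]
4664e+02],
       [ 3.06489584e-04,  6.51582740e-01,  7.58577510e-01,
         1.27193121e+03],
       [ 0.00000000e+00,  0.00000000e+00,  0.00000000e+00,
         1.00000000e+00]])}
wrist {'K': array([[345.11962983,   0.        , 283.4752236 ],
       [  0.        , 345.11962983, 204.05531989],
       [  0.        ,   0.        ,   1.        ]]), 'mount': array([[-1.36642540e-04,  9.52595068e-01,  3.04241052e-01,
         7.68009118e+01],
       [ 9.99999831e-01,  3.01982157e-04, -4.96396510e-04,
        -6.10092026e-01],
       [-5.64740237e-04,  3.04240933e-01, -9.52594948e-01,
        -1.41398544e+02],
       [ 0.00000000e+00,  0.00000000e+00,  0.00000000e+00,
         1.00000000e+00]])}
```

View pics/scene0.png

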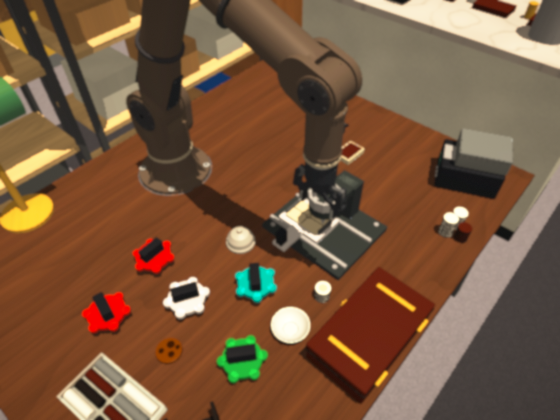

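View pics/side0.png

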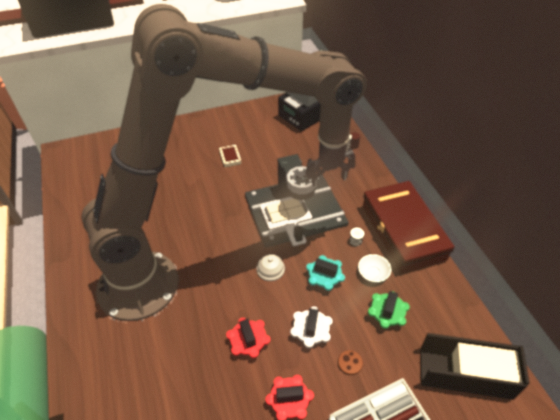

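The candidates for the wheel are below, in scene / side pixels:
- white-metal (186,297) / (311,326)
- red (154,256) / (248,338)
- red (107,312) / (290,397)
- turquoise (256,283) / (325,272)
- green (242,358) / (389,310)

The white-metal one fits the description ("plain metal"). The press is at scene (325,225) / side (295,208), with its handle near (280,238) / (296,235). I'll check this in one close crop.

Run:
```python
from h import *
a=cv2.imread("pics/scene0.png");b=cv2.imread("pics/side0.png")
f=lambda im,x,y,w,h:cv2.resize(im[y:y+h,x:x+w],(400,300),interpolation=cv2.INTER_CUBIC)
top=np.hstack([f(a,255,165,140,105),f(b,235,145,120,90)])
bot=np.hstack([f(a,146,267,80,60),f(b,271,296,80,60)])
cv2.imwrite("pics/crop1.png",np.vstack([top,bot]))
# white wheel plate contour
for n,im,(x,y) in [("scene",a,(186,297)),("side",b,(311,326))]:
    hsv=cv2.cvtColor(im,cv2.COLOR_BGR2HSV)
    m=((hsv[...,1]<70)&(hsv[...,2]>110)).astype(np.uint8)
    k=np.zeros_like(m);k[y-35:y+35,x-35:x+35]=m[y-35:y+35,x-35:x+35]
    cs=max(cv2.findContours(k,cv2.RETR_EXTERNAL,cv2.CHAIN_APPROX_NONE)[0],key=cv2.contourArea)
    h=cv2.convexHull(cs); M=cv2.moments(h); c=(M['m10']/M['m00'],M['m01']/M['m00'])
    print(n,c,cv2.contourArea(h),onz(n,c,36))
    # dark grip
    d=(hsv[...,2]<50).astype(np.uint8);k=np.zeros_like(m);k[y-28:y+25,x-25:x+25]=d[y-28:y+25,x-25:x+25]
    cs=max(cv2.findContours(k,cv2.RETR_EXTERNAL,cv2.CHAIN_APPROX_NONE)[0],key=cv2.contourArea)
    r=cv2.minAreaRect(cs); print("grip",r,onz(n,r[0],62))
```

```text
scene (186.06817042606517, 297.46215538847116) 1330.0 [ 447.93866463 -331.05790012   36.        ]
grip ((184.1697998046875, 292.0943603515625), (11.538285255432129, 23.351295471191406), 74.05460357666016) [ 446.98577979 -331.02914871   62.        ]
side (311.0963552576456, 327.6217008797654) 1193.5 [ 447.80089643 -331.91236812   36.        ]Traceback (most recent call last):
  File "<stdin>", line 17, in <module>
ValueError: max() iterable argument is empty
```

View pics/crop1.png

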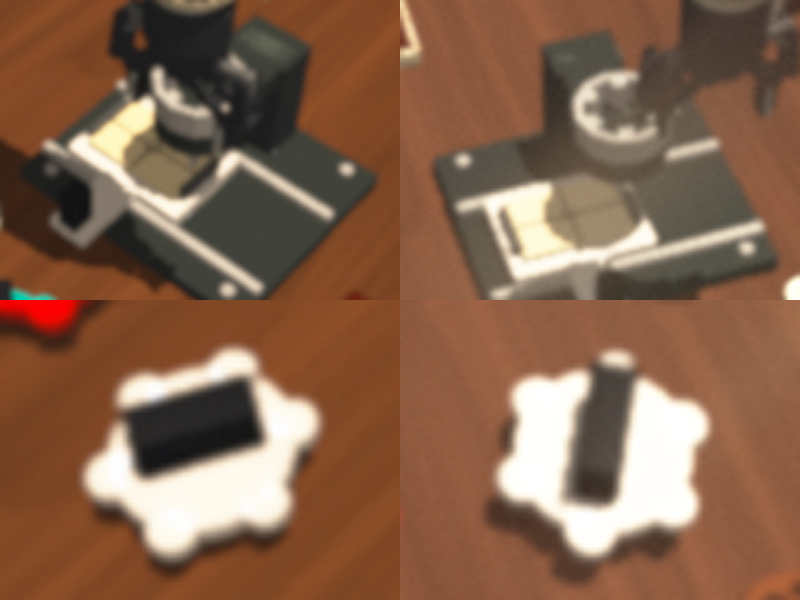

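View pics/wrist0.png

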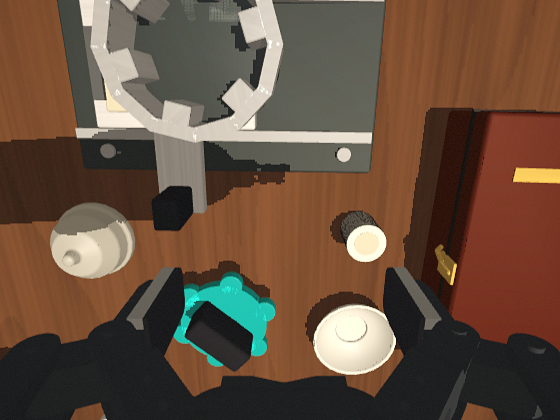

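The crop confirms the white-metal wheel with the black bar, so that is my choice. It's at about (447.5, -331.5). In the wrist view the collar is at about (188,50), the handle top at (172,195), and the bed screws at (108,151) and (343,155).

Run:
```python
from h import *
st=manip.state()
for uv,z in [((188,50),187),((172,193),90),((108,151),22),((343,155),22),((370,171),20),((84,169),20),((77,133),30),((376,138),30)]:
    print(uv,onz("wrist",uv,z,st).round(1))
# wheel bar top-edge directions, crop coords -> pixels (scene z=80)
s=lambda x,y,ox,oy:(ox+x/5,oy+y/5)
# scene crop top-face front edge and back edge; side
for p,q in [((125,408-300),(250,377-300)),((135,478-300),(263,440-300))]:
    A=onz("scene",s(*p,146,267),75);B=onz("scene",s(*q,146,267),75);print("scene bar",A.round(1),B.round(1),np.degrees(np.arctan2(*(B-A)[1::-1])))
for p,q in [((565-400,500-300),(592-400,360-300)),((617-400,505-300),(635-400,370-300))]:
    A=onz("side",s(*p,271,296),75);B=onz("side",s(*q,271,296),75);print("side bar",A.round(1),B.round(1),np.degrees(np.arctan2(*(B-A)[1::-1])))
# lobes centres in scene(z=38)
c=np.array([447.5,-331.5])
for n,o,L in [("scene",(146,267),[(143,388),(233,362),(300,420),(270,503),(168,532),(103,478)]),("side",(271,296),[(535-400,395),(688-400,420),(680-400,505),(590-400,537),(517-400,478)])]:
    for x,y in L:
        P=onz(n,s(x,y-300,*o),38)[:2]-c; print(n,(np.degrees(np.arctan2(P[1],P[0]))%60).round(1),np.hypot(*P).round(0))
```

```text
(188, 50) [577.   97.3 187. ]
(172, 193) [529.3  -3.5  90. ]
(108, 151) [445.8  21.5  22. ]
(343, 155) [684.6  17.4  22. ]
(370, 171) [7.138e+02 3.000e-01 2.000e+01]
(84, 169) [416.9   2.5  20. ]
(77, 133) [422.3  40.3  30. ]
(376, 138) [714.6  35.5  30. ]
scene bar [ 420.5 -350.4   75. ] [ 455.9 -294.9   75. ] 57.52349606341855
scene bar [ 456.9 -373.8   75. ] [ 489.8 -316.1   75. ] 60.319352953490124
side bar [ 411.7 -366.6   75. ] [ 456.7 -292.1   75. ] 58.91618137153138
side bar [ 437.2 -378.7   75. ] [ 477.1 -306.1   75. ] 61.1765917275711
scene 53.7 53.0
scene 59.9 57.0
scene 0.6 55.0
scene 4.1 53.0
scene 0.6 49.0
scene 59.8 51.0
side 53.6 53.0
side 4.2 56.0
side 6.1 53.0
side 2.1 49.0
side 56.5 49.0
```

Request:
{"op": "play_rows", "data": {
  "dr": [
    [7, 0, 0],
    [14, 0, 0],
    [21, 0, 0],
    [28, 0, 0],
    [35, 0, 0],
    [40, 0, 0],
    [40, 0, 0],
    [40, 0, 0]
  ],
  "offset": [
    [-15, -12, -5],
    [-30, -25, -15],
    [-45, -37, -25],
    [-60, -50, -35],
    [-75, -60, -45],
    [-75, -60, -50],
    [-75, -60, -50],
    [-75, -60, -50]
  ],
  "gripper": [1, 1, 1, 1, 1, 1, 1, 1]
}}

```text
time_s: 0.82
ee_pos: [549.6, -61.4, 180.0]
eef_rot: [-3.138, -0.698, 1.565]
ft_force: [0.3, -0.9, 0.7]
width: 85.1
grasp_force: 0.0
```

Run:
```python
from h import *
import json
st=manip.state(); im=get_image("wrist"); cv2.imwrite("pics/w1.png",im)
json.dump({k:np.array(st[k]).tolist() for k in("ee_pos","eef_rot")},open("w1.json","w")); print(st["ee_pos"],st["eef_rot"],st["joint_positions"])
cv2.imwrite("pics/w1v.png",cv2.resize(im,(800,600)))
```

```text
[549.59233152 -61.38417043 179.97894176] [-3.13776701 -0.69790981  1.56511402] [ 0.51616579  0.57645177 -0.15775017  1.7099396  -0.59841331  1.2150809
  0.68347427]
```

View pics/w1v.png

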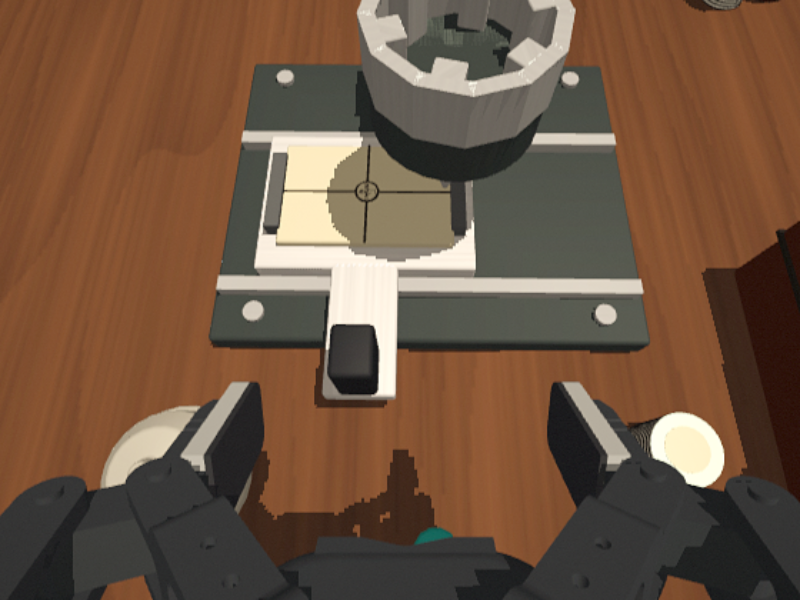

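The ring is at about (367,191) in this 800x600 view. The handle's top is near (353,343), the front bed corners are near (211,337) and (648,340), and the collar rim is at the top, around x=467.

Run:
```python
from h import *
import json
st=json.load(open("w1.json")); k=1/1.42857
g=lambda u,v,z:onz("wrist",(u*k,v*k),z,st)
mk=g(367,191,48); print("mark",mk)
print("hline",[g(*p,48) for p in [(284,190),(450,192)]],"vline",[g(*p,48) for p in [(369,146),(365,242)]])
for p in [(211,338),(648,340),(600,66),(256,65)]: print("bed",p,g(*p,20).round(1))
for p in [(253,311),(605,314),(570,79),(285,77)]: print("screw",p,g(*p,22).round(1))
# collar rim pts (outer top)
rim=np.array([g(*p,187)[:2] for p in [(358,12),(366,37),(386,62),(427,85),(472,96),(510,88),(553,60),(574,14)]])
A=np.c_[2*rim,np.ones(len(rim))];s=np.linalg.lstsq(A,(rim**2).sum(1),rcond=None)[0];print("collar",s[:2],np.sqrt(s[2]+s[0]**2+s[1]**2))
nose=np.array([g(*p,125)[:2] for p in [(378,143),(400,163),(430,176),(458,180),(490,174),(520,154)]])
A=np.c_[2*nose,np.ones(len(nose))];s=np.linalg.lstsq(A,(nose**2).sum(1),rcond=None)[0];print("nose",s[:2],np.sqrt(s[2]+s[0]**2+s[1]**2))
print("handle top",g(353,343,90))
```

```text
mark [522.9615845   99.87394407  48.        ]
hline [array([465.25751235, 100.97856647,  48.        ]), array([580.50700728,  98.77235868,  48.        ])] vline [array([523.41711103, 138.25446784,  48.        ]), array([522.66515573,  59.99316178,  48.        ])]
bed (211, 338) [418.6   2.7  20. ]
bed (648, 340) [7.116e+02 1.000e-01 2.000e+01]
bed (600, 66) [716.8 243.9  20. ]
bed (256, 65) [421.7 246.8  20. ]
screw (253, 311) [445.3  21.1  22. ]
screw (605, 314) [684.9  17.9  22. ]
screw (570, 79) [688.4 227.5  22. ]
screw (285, 77) [448.5 231.1  22. ]
collar [576.00853489  98.35870463] 45.90206566596066
nose [575.47928961 101.10221587] 46.07796786675205
handle top [521.89198686 -21.71253267  90.        ]
```

Request:
{"op": "play_rows", "data": {
  "dr": [
    [-7, 0, 0],
    [-14, 0, 0],
    [-21, 0, 0],
    [-28, 0, 0],
    [-35, 0, 0],
    [-40, 0, 0]
  ],
  "offset": [
    [-5, 6, -5],
    [-10, 12, -10],
    [-15, 18, -15],
    [-20, 24, -20],
    [-25, 30, -25],
    [-29, 34, -31]
  ],
  "gripper": [1, 1, 1, 1, 1, 1]
}}

```text
time_s: 1.37
ee_pos: [523.2, -20.6, 153.8]
eef_rot: [3.132, 0.004, 1.579]
ft_force: [0.6, 1.0, -1.1]
width: 85.6
grasp_force: 0.0
```

Request:
{"op": "play_rows", "data": {
  "dr": [
    [0, 0, -7],
    [0, 0, -14],
    [0, 0, -21],
    [0, 0, -28],
    [0, 0, -35],
    [0, 0, -42],
    [0, 0, -49],
    [0, 0, -56],
    [0, 0, -63],
    [0, 0, -70],
    [0, 0, -77],
    [0, 0, -84]
  ],
  "offset": [
    [0, 0, 0],
    [0, 0, 0],
    [0, 0, 0],
    [0, 0, 0],
    [0, 0, 0],
    [0, 0, 0],
    [0, 0, 0],
    [0, 0, 0],
    [0, 0, 0],
    [0, 0, 0],
    [0, 0, 0],
    [0, 0, 0]
  ],
  "gripper": [1, 1, 1, 1, 1, 1, 1, 1, 1, 1, 1, 1]
}}

```text
time_s: 2.37
ee_pos: [522.2, -22.5, 152.2]
eef_rot: [-3.141, -0.005, 0.104]
ft_force: [-0.3, -0.4, -0.1]
width: 85.3
grasp_force: 0.0
```

Request:
{"op": "play_rows", "data": {
  "dr": [
    [0, 0, -7],
    [0, 0, -7],
    [0, 0, -7]
  ],
  "offset": [
    [0, 0, 0],
    [0, 0, 0],
    [0, 0, 0]
  ],
  "gripper": [1, 1, 1]
}}

```text
time_s: 2.62
ee_pos: [521.9, -23.3, 151.7]
eef_rot: [-3.141, -0.003, -0.009]
ft_force: [0.1, -0.5, 0.2]
width: 85.4
grasp_force: 0.0
```

Request:
{"op": "play_rows", "data": {
  "dr": [
    [0, 0, 0],
    [0, 0, 0],
    [0, 0, 0],
    [0, 0, 0],
    [0, 0, 0],
    [0, 0, 0]
  ],
  "offset": [
    [0, -1, -20],
    [0, -1, -45],
    [0, -1, -70],
    [0, -1, -90],
    [0, -1, -100],
    [0, -1, -100]
  ],
  "gripper": [1, 1, 1, 1, 1, 1]
}}

```text
time_s: 3.12
ee_pos: [520.1, -26.0, 49.1]
eef_rot: [-3.141, 0.002, -0.013]
ft_force: [-0.3, 0.7, -0.0]
width: 85.2
grasp_force: 0.0
```

Run:
```python
from h import *
st=manip.state(); print(st["ee_pos"],st["eef_rot"],st["ft_force"])
cv2.imwrite("pics/chk.png",np.hstack([cv2.resize(get_image("side")[150:270,220:380],(400,300)),cv2.resize(get_image("wrist"),(400,300))]))
```

```text
[520.07586754 -26.01694027  49.0501335 ] [-3.14140122e+00  2.31798686e-03 -1.32429469e-02] [-0.33320159  0.74074306 -0.00234826]
```

View pics/chk.png

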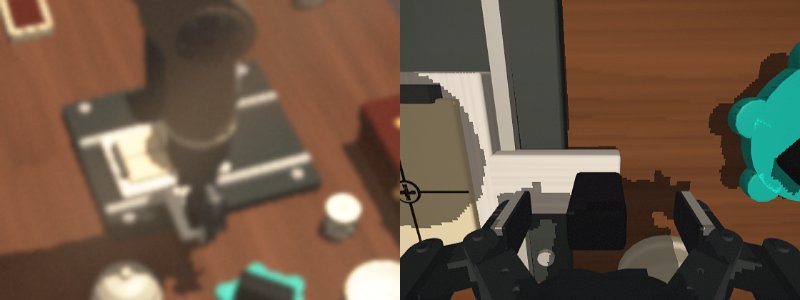

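The wrist view shows the handle between the two open pads, near (598,210) in the composite, with the fingers clear on both sides. I'll close on it and slide.

Request:
{"op": "play_rows", "data": {
  "dr": [
    [0, 0, 0],
    [0, 0, 0],
    [0, 0, 0],
    [0, 0, 0],
    [0, 0, 0],
    [0, 0, 0],
    [0, 0, 0],
    [0, 0, 0]
  ],
  "offset": [
    [0, 0, 0],
    [0, 0, 0],
    [0, 0, 0],
    [0, 0, 0],
    [0, 0, 0],
    [0, 0, 0],
    [0, 0, 0],
    [0, 0, 0]
  ],
  "gripper": [0.2, 0.2, 0.2, 0.2, 0.2, 0.2, 0.2, 0.2],
  "force": 50
}}

```text
time_s: 3.88
ee_pos: [522.1, -23.3, 51.5]
eef_rot: [-3.138, -0.002, -0.015]
ft_force: [-0.8, 11.7, 12.8]
width: 29.7
grasp_force: 49.8
```

Request:
{"op": "play_rows", "data": {
  "dr": [
    [0, 0, 0],
    [0, 0, 0],
    [0, 0, 0],
    [0, 0, 0],
    [0, 0, 0],
    [0, 0, 0],
    [0, 0, 0],
    [0, 0, 0],
    [0, 0, 0],
    [0, 0, 0],
    [0, 0, 0],
    [0, 0, 0]
  ],
  "offset": [
    [0, 2, 1],
    [6, 2, 2],
    [12, 2, 2],
    [18, 2, 2],
    [24, 2, 2],
    [30, 2, 2],
    [36, 2, 2],
    [42, 2, 2],
    [48, 1, 2],
    [53, 1, 2],
    [53, 1, 2],
    [53, 1, 2]
  ],
  "gripper": [0.2, 0.2, 0.2, 0.2, 0.2, 0.2, 0.2, 0.2, 0.2, 0.2, 0.2, 0.2]
}}

```text
time_s: 4.88
ee_pos: [574.3, -24.1, 51.8]
eef_rot: [-3.14, 0.001, -0.016]
ft_force: [2.7, 6.2, -8.0]
width: 29.5
grasp_force: 51.8
```

Run:
```python
from h import *
import json
st=manip.state(); print(st["ee_pos"],st["ft_force"])
im=get_image("wrist");cv2.imwrite("pics/w2.png",im); json.dump({k:np.array(st[k]).tolist() for k in("ee_pos","eef_rot")},open("w2.json","w"))
cv2.imwrite("pics/w2v.png",cv2.resize(im[:,:280],(400,600)))
```

```text
[574.28115724 -24.09896144  51.78217862] [ 2.73731651  6.24308439 -7.95886223]
```

View pics/w2v.png

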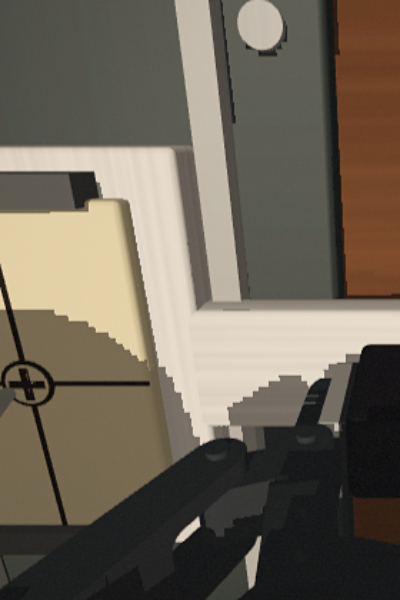

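The ring is at about (17.5,268) in full-image pixels. The grey punch tip is just entering at the left edge, near (1,272).

Run:
```python
from h import *
import json
st=json.load(open("w2.json"))
print("mark",onz("wrist",(25/1.4286,383/1.4286),48,st)); print("tip proj",proj("wrist",[[576.2,98.4,56],[576.2,98.4,48],[576.2,98.4,80]],st))
```

```text
mark [575.62299823  99.79722889  48.        ]
tip proj [[  7.12567357 275.49838076]
 [ 20.15405894 266.9526759 ]
 [-41.02045327 307.07885515]]
```

Request:
{"op": "play_rows", "data": {
  "dr": [
    [0, 0, 0],
    [0, 0, 0],
    [0, 0, 0],
    [0, 0, 0],
    [0, 0, 0],
    [0, 0, 0]
  ],
  "offset": [
    [0, 0, 0],
    [0, 0, 0],
    [0, 0, 0],
    [0, 0, 0],
    [0, 0, 0],
    [0, 0, 0]
  ],
  "gripper": [0.9, 0.9, 0.9, 0.9, 0.9, 0.9]
}}

```text
time_s: 5.43
ee_pos: [574.1, -26.3, 52.5]
eef_rot: [3.141, -0.0, -0.018]
ft_force: [-0.4, -0.8, -1.3]
width: 76.9
grasp_force: 0.0
```

Request:
{"op": "play_rows", "data": {
  "dr": [
    [0, 0, 0],
    [0, 0, 0],
    [0, 0, 0],
    [0, 0, 0],
    [0, 0, 0],
    [0, 0, 0],
    [0, 0, 0]
  ],
  "offset": [
    [0, 0, 20],
    [0, 0, 50],
    [0, 0, 80],
    [0, -20, 110],
    [0, -45, 130],
    [0, -70, 150],
    [0, -70, 150]
  ],
  "gripper": [0.9, 1, 1, 1, 1, 1, 1]
}}

```text
time_s: 6.02
ee_pos: [575.4, -103.0, 207.1]
eef_rot: [3.138, -0.007, -0.024]
ft_force: [0.6, -0.7, 0.5]
width: 85.2
grasp_force: 0.0
```

Run:
```python
from h import *
import json
st=manip.state(); print(st["ee_pos"],st["eef_rot"])
im=get_image("wrist");cv2.imwrite("pics/w3.png",im); json.dump({k:np.array(st[k]).tolist() for k in("ee_pos","eef_rot")},open("w3.json","w"))
print(proj("wrist",[[576.2,98.4,56],[576.2,98.4,48],[447.5,-331.5,36]],st))
```

```text
[ 575.41801966 -102.99475252  207.05031975] [ 3.13807458 -0.00710484 -0.02432783]
[[ 52.24850645 192.71585971]
 [ 57.90341141 190.35651106]
 [504.68641421 296.8768188 ]]
```

Request:
{"op": "play_rows", "data": {
  "dr": [
    [0, 0, 6],
    [0, 0, 12],
    [0, 0, 18],
    [0, 0, 24],
    [0, 0, 30],
    [0, 0, 36],
    [0, 0, 42],
    [0, 0, 48],
    [0, 0, 54],
    [0, 0, 61],
    [0, 0, 61],
    [0, 0, 61]
  ],
  "offset": [
    [-12, -20, 0],
    [-25, -45, 0],
    [-38, -70, 0],
    [-51, -95, 0],
    [-64, -118, 0],
    [-77, -140, 0],
    [-90, -162, -3],
    [-103, -185, -5],
    [-116, -208, -7],
    [-128, -229, -7],
    [-128, -229, -7],
    [-128, -229, -7]
  ],
  "gripper": [1, 1, 1, 1, 1, 1, 1, 1, 1, 1, 1, 1]
}}

```text
time_s: 7.07
ee_pos: [445.0, -325.6, 194.7]
eef_rot: [-3.141, -0.0, 1.044]
ft_force: [1.5, -0.4, -0.2]
width: 85.5
grasp_force: 0.0
```

Run:
```python
from h import *
import json
st=manip.state(); print(st["ee_pos"],st["eef_rot"])
im=get_image("wrist"); json.dump({k:np.array(st[k]).tolist() for k in("ee_pos","eef_rot")},open("w4.json","w"));cv2.imwrite("pics/w4.png",im)
a=cv2.imread("pics/w3.png")[150:230,10:117]
s=cv2.imread("pics/x.png") if 0 else get_image("side")[150:250,225:358]
L=np.vstack([cv2.resize(a,(240,300),interpolation=cv2.INTER_CUBIC),cv2.resize(s,(240,300))])
cv2.imwrite("pics/v8.png",np.hstack([im,np.vstack([L])[:420]]) )
L1=cv2.resize(a,(240,180),interpolation=cv2.INTER_CUBIC);L2=cv2.resize(s,(240,240))
cv2.imwrite("pics/v8.png",np.hstack([im,np.vstack([L1,L2])]))
```

```text
[ 445.02417008 -325.58235263  194.6764705 ] [-3.14050832e+00 -9.35874690e-05  1.04374811e+00]
```

View pics/v8.png

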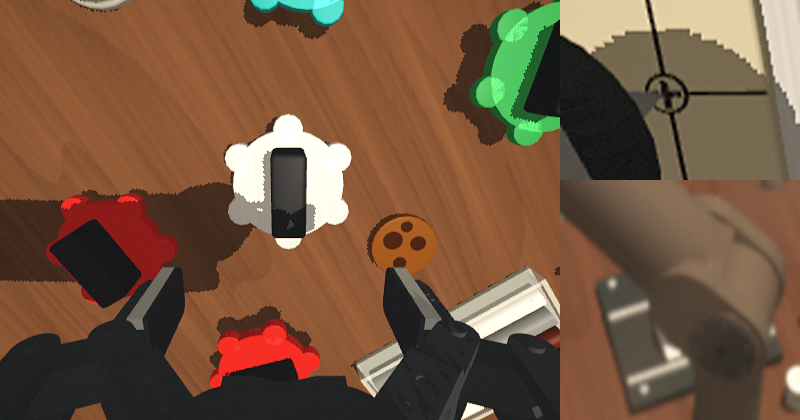

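The wheel is at about (288,180) in the wrist view, with its bar upright along the tool's x axis. The inset shows the punch tip inside the ring. Next I'll measure the wheel's axis and bar angle.

Run:
```python
from h import *
import json
st=json.load(open("w4.json")); im=cv2.imread("pics/w4.png")
hsv=cv2.cvtColor(im,cv2.COLOR_BGR2HSV)
roi=np.zeros(im.shape[:2],np.uint8);cv2.circle(roi,(288,181),72,1,-1)
d=((hsv[...,2]<85)&(hsv[...,1]<90)).astype(np.uint8)*roi
cs=max(cv2.findContours(d,cv2.RETR_EXTERNAL,cv2.CHAIN_APPROX_NONE)[0],key=cv2.contourArea);print("bar",cv2.boundingRect(cs),cv2.minAreaRect(cs))
w=((hsv[...,1]<45)&(hsv[...,2]>110)).astype(np.uint8)*roi|d
cs=max(cv2.findContours(w,cv2.RETR_EXTERNAL,cv2.CHAIN_APPROX_NONE)[0],key=cv2.contourArea)
P=np.array([onz("wrist",p[0].astype(float),40,st)[:2] for p in cs[::1]])
(c,r)=cv2.minEnclosingCircle(P.astype(np.float32));print("disc",c,r)
q=P-c; a=np.degrees(np.arctan2(q[:,1],q[:,0]));rr=np.hypot(*q.T)
m=rr>53; print("phase",np.degrees(np.angle(np.mean(np.exp(6j*np.radians(a[m])))))/6, m.sum())
for k in range(6):
    s=m&(abs((a-60*k+180)%360-180)<25)
    print(60*k,a[s].size and ((a[s]-60*k+180)%360-180).mean().round(2), rr[s].max().round(1) if s.any() else 0)
# bar long edges on image at top plane 80: left/right edges
ys,xs=np.nonzero(d); 
for side in (0,1):
    pts=[]
    for y in range(155,225,3):
        x=xs[ys==y]; pts.append(onz("wrist",(x.min() if side==0 else x.max(),y),80,st)[:2])
    vx,vy,x0,y0=cv2.fitLine(np.array(pts,np.float32),cv2.DIST_HUBER,0,.01,.01).ravel();print("edge",np.degrees(np.arctan2(vy,vx))%180,x0,y0)
```

```text
bar (270, 148, 37, 90) ((288.0, 192.5), (89.0, 36.0), 90.0)
disc (448.1096496582031, -327.56683349609375) 60.99142837524414
phase 0.07909289719978234 197
0 0.77 61.0
60 0.05 61.0
120 -0.92 61.0
180 -0.08 60.9
240 0.68 61.0
300 -0.05 60.9
edge 59.626522 438.9389 -317.10278
edge 60.933643 460.97937 -331.20624
```

Request:
{"op": "play_rows", "data": {
  "dr": [
    [0, 0, 0],
    [0, 0, 0],
    [0, 0, 0],
    [0, 0, 0],
    [0, 0, 0],
    [0, 0, 0],
    [0, 0, 0]
  ],
  "offset": [
    [1, -2, -20],
    [2, -4, -40],
    [2, -4, -60],
    [2, -4, -75],
    [2, -4, -75],
    [2, -4, -75],
    [2, -4, -75]
  ],
  "gripper": [1, 1, 1, 1, 1, 1, 1]
}}

```text
time_s: 7.75
ee_pos: [449.0, -328.5, 121.1]
eef_rot: [3.141, -0.0, 1.048]
ft_force: [0.3, -0.1, 0.8]
width: 85.5
grasp_force: 0.0
```

```bash
cat > wm.py <<'E'
from h import *
st=manip.state(); im=get_image("wrist"); print(st["ee_pos"],st["eef_rot"]); cv2.imwrite("pics/w5.png",im)
hsv=cv2.cvtColor(im,cv2.COLOR_BGR2HSV); c0=proj("wrist",[[448,-330,40]],st)[0]; print(c0)
roi=np.zeros(im.shape[:2],np.uint8);cv2.circle(roi,tuple(int(v) for v in c0),105,1,-1)
w=((hsv[...,1]<45)&(hsv[...,2]>110)).astype(np.uint8)*roi
cs=[c for c in cv2.findContours(w,cv2.RETR_EXTERNAL,cv2.CHAIN_APPROX_NONE)[0] if cv2.contourArea(c)>300]; cs=np.vstack(cs)
P=np.array([onz("wrist",p[0].astype(float),40,st)[:2] for p in cv2.convexHull(cs)])
c,r=cv2.minEnclosingCircle(P.astype(np.float32));print("disc",c,r)
for n,uvs in (("scene",(186.07,297.46)),("side",(311.1,327.6))): print(n,onz(n,uvs,36)[:2])
E
python3 wm.py
```

```text
[ 449.03574562 -328.47093237  121.10821088] [ 3.14066107e+00 -2.04371683e-04  1.04797961e+00]
[283.00670346 214.51783303]
disc (448.3557434082031, -327.30426025390625) 61.00737762451172
scene [ 447.93734008 -331.05034813]
side [ 447.83525111 -331.85343302]
```

Request:
{"op": "play_rows", "data": {
  "dr": [
    [0, 0, 0],
    [0, 0, 0],
    [0, 0, 0],
    [0, 0, 0],
    [0, 0, 0],
    [0, 0, 0]
  ],
  "offset": [
    [-1, 0, -20],
    [-1, 0, -40],
    [-1, 0, -60],
    [-1, 0, -75],
    [-1, 0, -75],
    [-1, 0, -75]
  ],
  "gripper": [1, 1, 1, 1, 1, 1]
}}

```text
time_s: 8.3
ee_pos: [447.3, -329.0, 45.8]
eef_rot: [-3.142, -0.0, 1.047]
ft_force: [0.2, -1.5, 0.2]
width: 85.6
grasp_force: 0.0
```

Request:
{"op": "play_rows", "data": {
  "dr": [
    [0, 0, 0],
    [0, 0, 0],
    [0, 0, 0],
    [0, 0, 0],
    [0, 0, 0],
    [0, 0, 0],
    [0, 0, 0],
    [0, 0, 0]
  ],
  "offset": [
    [0, 0, 0],
    [0, 0, 0],
    [0, 0, 0],
    [0, 0, 0],
    [0, 0, 0],
    [0, 0, 0],
    [0, 0, 0],
    [0, 0, 0]
  ],
  "gripper": [0.2, 0.2, 0.2, 0.2, 0.2, 0.2, 0.2, 0.2],
  "force": 80
}}

```text
time_s: 8.97
ee_pos: [447.5, -329.3, 46.1]
eef_rot: [3.14, -0.0, 1.047]
ft_force: [-0.4, 0.6, 5.4]
width: 27.1
grasp_force: 80.4
```

Request:
{"op": "play_rows", "data": {
  "dr": [
    [0, 0, 0],
    [0, 0, 0],
    [0, 0, 0],
    [0, 0, 0],
    [0, 0, 0],
    [0, 0, 0],
    [0, 0, 0],
    [0, 0, 0],
    [0, 0, 0],
    [0, 0, 0],
    [0, 0, 0],
    [0, 0, 0]
  ],
  "offset": [
    [0, 0, 10],
    [0, 0, 30],
    [0, 0, 55],
    [0, 0, 80],
    [0, 0, 105],
    [0, 0, 130],
    [0, 0, 155],
    [0, 0, 180],
    [0, 0, 205],
    [0, 0, 225],
    [0, 0, 230],
    [0, 0, 230]
  ],
  "gripper": [0.2, 0.2, 0.2, 0.2, 0.2, 0.2, 0.2, 0.2, 0.2, 0.2, 0.2, 0.2]
}}

```text
time_s: 9.97
ee_pos: [447.1, -329.2, 276.4]
eef_rot: [3.14, -0.0, 1.047]
ft_force: [-0.4, 0.0, -7.1]
width: 27.2
grasp_force: 80.4
```

```bash
cat > wm2.py <<'E'
from h import *
st=manip.state(); im=get_image("wrist"); print(st["ee_pos"],st["eef_rot"],st["width"],st["ft_force"]); cv2.imwrite("pics/w6.png",im)
P0=np.array(st["ee_pos"])+[0,0,-6]; c0=proj("wrist",[P0],st)[0]
hsv=cv2.cvtColor(im,cv2.COLOR_BGR2HSV); roi=np.zeros(im.shape[:2],np.uint8);cv2.circle(roi,tuple(int(v) for v in c0),170,1,-1)
w=((hsv[...,1]<45)&(hsv[...,2]>110)).astype(np.uint8)*roi; w=cv2.morphologyEx(w,cv2.MORPH_OPEN,np.ones((3,3)))
cs=[c for c in cv2.findContours(w,cv2.RETR_EXTERNAL,cv2.CHAIN_APPROX_NONE)[0] if cv2.contourArea(c)>300]
print(c0,[(cv2.boundingRect(c),cv2.contourArea(c)) for c in cs])
P=np.array([onz("wrist",p[0].astype(float),P0[2],st)[:2] for p in cv2.convexHull(np.vstack(cs))])
c,r=cv2.minEnclosingCircle(P.astype(np.float32));print("disc-tcp",np.array(c)-P0[:2],r)
E
python3 wm2.py
```

```text
[ 447.09337749 -329.19184265  276.36196166] [ 3.13979864e+00 -1.00765704e-04  1.04696830e+00] 27.156071943090065 [-0.35109682  0.0104324  -7.10313467]
[283.29942079 263.5199469 ] [((420, 276, 33, 28), 374.0), ((164, 127, 289, 189), 19717.5)]
disc-tcp [11.96625386 -4.02001038] 71.2317123413086
```

View pics/w6.png

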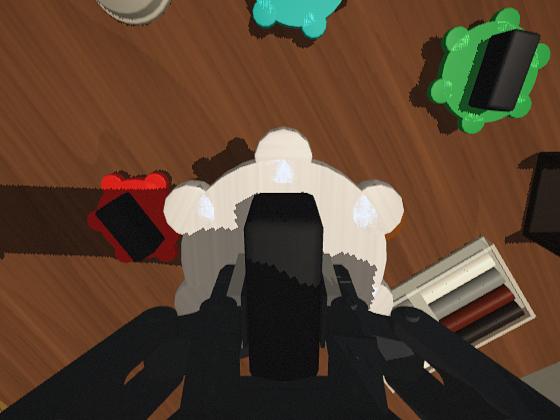

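The wheel is held level, with lobes at (283,148), (187,207) and (380,208). I'll work out the offset between its axis and the TCP from the lobes.

Run:
```python
from h import *
st=manip.state(); Rm=R.from_euler('xyz',st["eef_rot"]).as_matrix(); p=np.array(st["ee_pos"])
im=cv2.imread("pics/w6.png"); hsv=cv2.cvtColor(im,cv2.COLOR_BGR2HSV)
w=((hsv[...,1]<60)&(hsv[...,2]>110)).astype(np.uint8); w[:,:150]=0;w[:,415:]=0;w[290:]=0
cs=max(cv2.findContours(w,cv2.RETR_EXTERNAL,cv2.CHAIN_APPROX_NONE)[0],key=cv2.contourArea)
q=np.array([(onz("wrist",u[0].astype(float),p[2]-6,st)-p)@Rm for u in cs])[:,:2]
# lobe tips only, upper-half outlines: keep points beyond 52 mm in lobe directions 0, +-60deg (tool x,y)
from scipy.optimize import least_squares
a=np.degrees(np.arctan2(q[:,1],q[:,0])); r=np.hypot(*q.T)
for k in (0,60,-60):
    s=abs(a-k)<9; print(k,s.sum(),r[s].max().round(1),a[s][np.argmax(r[s])].round(1))
sel=np.min([abs(a-k) for k in (0,60,-60)],0)<2.5
sel&=r>50
f=least_squares(lambda x:np.hypot(q[sel,0]-x[0],q[sel,1]-x[1])-62,[0,0]); print("axis in tool xy",f.x,np.abs(f.fun).max(),sel.sum())
```

```text
0 71 63.5 0.6
60 56 61.7 57.3
-60 55 61.8 -57.8
axis in tool xy [ 0.25059496 -0.0576834 ] 1.7089272187250018 35
```

Request:
{"op": "play_rows", "data": {
  "dr": [
    [0, 0, 0],
    [0, 0, 0],
    [0, 0, 0],
    [0, 0, 0],
    [0, 0, 0],
    [0, 0, 0],
    [0, 0, -0.4],
    [0, 0, -0.9],
    [0, 0, -0.9],
    [0, 0, -0.9],
    [0, 0, -0.9],
    [0, 0, -0.9]
  ],
  "offset": [
    [5, 15, 0],
    [13, 43, 0],
    [23, 76, 0],
    [33, 110, 0],
    [43, 144, 0],
    [54, 178, 0],
    [64, 212, 0],
    [74, 246, 0],
    [84, 280, 0],
    [95, 314, 0],
    [105, 348, 0],
    [113, 375, 0]
  ],
  "gripper": [0.2, 0.2, 0.2, 0.2, 0.2, 0.2, 0.2, 0.2, 0.2, 0.2, 0.2, 0.2]
}}

```text
time_s: 11.02
ee_pos: [559.0, 49.3, 272.9]
eef_rot: [-3.138, 0.002, 1.034]
ft_force: [1.1, 0.5, -6.9]
width: 26.7
grasp_force: 80.1
```

Request:
{"op": "play_rows", "data": {
  "dr": [
    [0, 0, 0],
    [0, 0, 0],
    [0, 0, 0],
    [0, 0, 0],
    [0, 0, 0],
    [0, 0, 0]
  ],
  "offset": [
    [7, 22, 0],
    [12, 40, -5],
    [15, 50, -15],
    [15, 50, -25],
    [15, 50, -25],
    [15, 50, -25]
  ],
  "gripper": [0.2, 0.2, 0.2, 0.2, 0.2, 0.2]
}}

```text
time_s: 11.52
ee_pos: [573.7, 93.9, 248.4]
eef_rot: [-3.139, 0.004, 1.03]
ft_force: [-0.1, -0.2, -6.1]
width: 27.1
grasp_force: 79.8
```

Run:
```python
from h import *
st=manip.state(); print(st["ee_pos"],st["eef_rot"],st["ft_force"],st["width"])
a=get_image("scene");b=get_image("side");cv2.imwrite("pics/s7.png",a);cv2.imwrite("pics/d7.png",b)
print(proj("scene",[[576.2,98.4,187]]),proj("side",[[576.2,98.4,187]]))
f=lambda im,c:cv2.resize(im[int(c[1])-45:int(c[1])+45,int(c[0])-60:int(c[0])+60],(400,300),interpolation=cv2.INTER_CUBIC)
cv2.imwrite("pics/v10.png",np.hstack([f(a,proj("scene",[[576.2,98.4,187]])[0]),f(b,proj("side",[[576.2,98.4,187]])[0])]))
```

```text
[573.72891284  93.94561064 248.38284672] [-3.13935558  0.00378744  1.02972938] [-0.07986557 -0.16288637 -6.14763854] 27.098465206801098
[[325.52683801 192.82904489]] [[300.94560876 177.15980711]]
```

Request:
{"op": "play_rows", "data": {
  "dr": [
    [0, 0, 0],
    [0, 0, 0],
    [0, 0, 0],
    [0, 0, 0],
    [0, 0, 0],
    [0, 0, 0],
    [0, 0, 0]
  ],
  "offset": [
    [1, 2, 0],
    [1, 2, -5],
    [1, 2, -10],
    [1, 2, -14],
    [1, 2, -18],
    [1, 2, -21],
    [1, 2, -21]
  ],
  "gripper": [0.2, 0.2, 0.2, 0.2, 0.2, 0.2, 0.2]
}}

```text
time_s: 12.2
ee_pos: [575.5, 97.8, 228.4]
eef_rot: [-3.141, 0.001, 1.031]
ft_force: [0.1, 1.1, -7.4]
width: 26.9
grasp_force: 80.2
```

Request:
{"op": "play_rows", "data": {
  "dr": [
    [0, 0, 0],
    [0, 0, 0],
    [0, 0, 0],
    [0, 0, 0],
    [0, 0, 0],
    [0, 0, 0]
  ],
  "offset": [
    [0, -1, -2],
    [0, -1, -4],
    [0, -1, -6],
    [0, -1, -8],
    [0, -1, -10],
    [0, -1, -10]
  ],
  "gripper": [0.2, 0.2, 0.2, 0.2, 0.2, 0.2]
}}

```text
time_s: 12.7
ee_pos: [576.4, 97.0, 222.9]
eef_rot: [3.14, -0.002, 1.031]
ft_force: [-10.4, -2.2, 24.1]
width: 27.0
grasp_force: 84.3
```

Teeth are meeting teeth, because the collar's own x axis is turned relative to the press. I'll back off 4 mm and get the tooth angles from the earlier wrist pictures.

Request:
{"op": "play_rows", "data": {
  "dr": [
    [0, 0, 0],
    [0, 0, 0],
    [0, 0, 0]
  ],
  "offset": [
    [-1, 0, 4],
    [-1, 0, 8],
    [-1, 0, 8]
  ],
  "gripper": [0.2, 0.2, 0.2]
}}

```text
time_s: 12.95
ee_pos: [575.4, 97.1, 228.0]
eef_rot: [3.141, -0.001, 1.031]
ft_force: [1.1, -0.5, -6.7]
width: 27.0
grasp_force: 80.2
```

Run:
```python
from h import *
import json
st=json.load(open("w1.json")); im=cv2.imread("pics/w1.png")
st0=dict(ee_pos=[624.49,-0.03,230.51],eef_rot=[-3.13999,0.000113,1.570745]); im0=cv2.imread("pics/wrist0.png")
for nm,I,s,c in (("w1",im,st,(576.1,98.4)),("w0",im0,st0,(577,97.3))):
    # unwrap collar top plane at 2 px/mm with homography from 4 corners
    W=[(-50,-50),(50,-50),(50,50),(-50,50)]
    src=proj("wrist",[[c[0]+x,c[1]+y,187] for x,y in W],s).astype(np.float32)
    dst=np.float32([((x+50)*4,(50-y)*4) for x,y in W])
    o=cv2.warpPerspective(I,cv2.getPerspectiveTransform(src,dst),(400,400)); cv2.imwrite(f"pics/top_{nm}.png",o)
cv2.imwrite("pics/v10.png",np.hstack([cv2.imread("pics/top_w1.png"),cv2.imread("pics/top_w0.png")]))
```

```text
(no output)
```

View pics/v10.png

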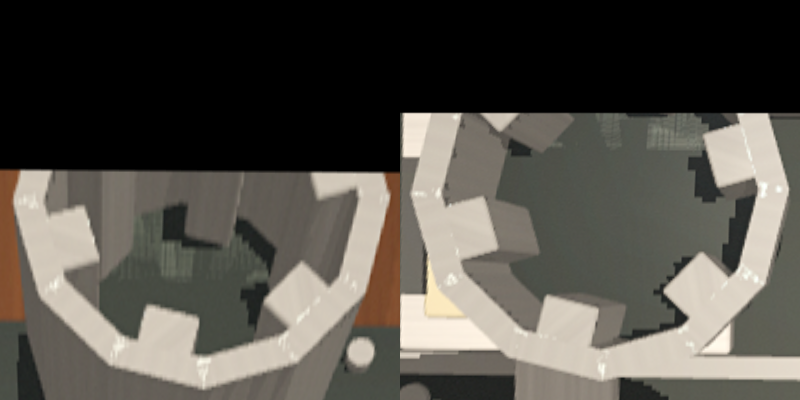

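The rectified collar shows tooth centres at about 196, 255.5 and 317 degrees. The gaps are therefore at 46 degrees mod 60, and the wheel, now at 59, has to turn -13.

Request:
{"op": "play_rows", "data": {
  "dr": [
    [0, 0, -5],
    [0, 0, -10],
    [0, 0, -13],
    [0, 0, -13],
    [0, 0, -13]
  ],
  "offset": [
    [-1, 0, 0],
    [-1, 0, 0],
    [-1, 0, 0],
    [-1, 0, 0],
    [-1, 0, 0]
  ],
  "gripper": [0.2, 0.2, 0.2, 0.2, 0.2]
}}

```text
time_s: 13.37
ee_pos: [573.9, 97.1, 226.8]
eef_rot: [-3.141, 0.001, 0.807]
ft_force: [0.6, -0.3, -7.9]
width: 27.1
grasp_force: 80.1
```

Request:
{"op": "play_rows", "data": {
  "dr": [
    [0, 0, 0],
    [0, 0, 0],
    [0, 0, 0],
    [0, 0, 0],
    [0, 0, 0],
    [0, 0, 0]
  ],
  "offset": [
    [0, 0, -2],
    [0, 0, -4],
    [0, 0, -6],
    [0, 0, -8],
    [0, 0, -10],
    [0, 0, -10]
  ],
  "gripper": [0.2, 0.2, 0.2, 0.2, 0.2, 0.2]
}}

```text
time_s: 13.87
ee_pos: [573.8, 97.1, 216.8]
eef_rot: [-3.141, 0.0, 0.805]
ft_force: [0.3, 0.4, -7.2]
width: 26.8
grasp_force: 80.1
```

Meshed with no contact force. I'll push it on home.

Request:
{"op": "play_rows", "data": {
  "dr": [
    [0, 0, 0],
    [0, 0, 0],
    [0, 0, 0],
    [0, 0, 0],
    [0, 0, 0],
    [0, 0, 0],
    [0, 0, 0],
    [0, 0, 0]
  ],
  "offset": [
    [0, 0, -2],
    [0, 0, -4],
    [0, 0, -6],
    [0, 0, -8],
    [0, 0, -10],
    [0, 0, -11],
    [0, 0, -12],
    [0, 0, -12]
  ],
  "gripper": [0.2, 0.2, 0.2, 0.2, 0.2, 0.2, 0.2, 0.2]
}}

```text
time_s: 14.53
ee_pos: [574.0, 97.1, 205.3]
eef_rot: [-3.142, -0.0, 0.805]
ft_force: [-0.1, 1.3, -8.0]
width: 26.6
grasp_force: 80.0
```

Request:
{"op": "play_rows", "data": {
  "dr": [
    [0, 0, 0],
    [0, 0, 0],
    [0, 0, 0],
    [0, 0, 0]
  ],
  "offset": [
    [0, 0, -1],
    [0, 0, -2],
    [0, 0, -3],
    [0, 0, -3]
  ],
  "gripper": [0.2, 0.2, 0.2, 0.2]
}}

```text
time_s: 14.87
ee_pos: [574.1, 97.1, 205.1]
eef_rot: [3.141, -0.002, 0.805]
ft_force: [-10.9, -0.1, 18.5]
width: 26.7
grasp_force: 83.8
```

Request:
{"op": "play_rows", "data": {
  "dr": [
    [0, 0, 0],
    [0, 0, 0],
    [0, 0, 0],
    [0, 0, 0],
    [0, 0, 0],
    [0, 0, 0],
    [0, 0, 0]
  ],
  "offset": [
    [0, 0, 1],
    [0, 0, 2],
    [0, 0, 2],
    [0, 0, 2],
    [0, 0, 2],
    [0, 0, 2],
    [0, 0, 2]
  ],
  "gripper": [0.2, 1, 1, 1, 1, 1, 1]
}}

```text
time_s: 15.45
ee_pos: [574.1, 96.9, 204.2]
eef_rot: [3.141, 0.0, 0.804]
ft_force: [0.1, 0.7, -0.4]
width: 85.4
grasp_force: 0.0
```

Request:
{"op": "play_rows", "data": {
  "dr": [
    [0, 0, 0],
    [0, 0, 0],
    [0, 0, 0],
    [0, 0, 0],
    [0, 0, 0],
    [0, 0, 0],
    [0, 0, 0],
    [0, 0, 0]
  ],
  "offset": [
    [0, 0, 10],
    [0, 0, 30],
    [0, 0, 55],
    [0, 0, 80],
    [0, 0, 105],
    [0, 0, 120],
    [0, 0, 120],
    [0, 0, 120]
  ],
  "gripper": [1, 1, 1, 1, 1, 1, 1, 1]
}}

```text
time_s: 16.12
ee_pos: [574.5, 97.1, 325.7]
eef_rot: [3.14, -0.002, 0.805]
ft_force: [-0.4, -0.6, -0.1]
width: 85.2
grasp_force: 0.0
```

Run:
```python
from h import *
from scipy.optimize import least_squares
st=manip.state(); im=get_image("wrist"); cv2.imwrite("pics/w8.png",im); print(st["ee_pos"],st["eef_rot"],st["width"])
hsv=cv2.cvtColor(im,cv2.COLOR_BGR2HSV)
for z in (199,217):
  c0=proj("wrist",[[576.2,98.4,z]],st)[0]; roi=np.zeros(im.shape[:2],np.uint8);cv2.circle(roi,tuple(int(v) for v in c0),110,1,-1)
  w=((hsv[...,1]<45)&(hsv[...,2]>110)).astype(np.uint8)*roi
  cs=max(cv2.findContours(w,cv2.RETR_EXTERNAL,cv2.CHAIN_APPROX_NONE)[0],key=cv2.contourArea)
  P=np.array([onz("wrist",p[0].astype(float),z,st)[:2] for p in cv2.convexHull(cs)])
  print(z,c0,cv2.minEnclosingCircle(P.astype(np.float32)),cv2.boundingRect(cs))
# mark vs tip crop from current side & scene views saved
cv2.imwrite("pics/s9.png",get_image("scene"));cv2.imwrite("pics/d9.png",get_image("side"))
```

```text
[574.46008511  97.05851388 325.6525984 ] [ 3.14035209e+00 -2.01886507e-03  8.04518839e-01] 85.16443028386277
199 [283.16249224 191.36846233] ((581.0050659179688, 111.32485961914062), 84.65525817871094) (173, 81, 207, 183)
217 [283.18331639 197.72169116] ((583.07958984375, 114.7230224609375), 78.47097778320312) (173, 87, 205, 177)
```

The wheel dropped 17.8 mm from tooth contact to its stop, against 18 mm nominal. The ring in w3 lies about 1 mm from under the tip. The gripper is open and clear, so I'm handing in.

```bash
python3 -c "
from station import manip
print(manip.sign_off())"
```

```text
the job is handed in; nothing more can be done
None
```

I centred the ring under the punch tip to about 1 mm, then meshed the hand wheel, pushed it home in the collar and released it. I handed in at about 16 s, but the sign-off gave no verdict; the wheel's seating is confirmed by its 17.8 mm drop, not by a final picture.

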